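# Check the springs of a tilting mirror mount

### The arm

A 6-joint arm with a two-finger parallel gripper is mounted at the origin on a cart in front of the work surface, level with it; the furniture and walls round the work are solid. World frame = base frame: x ahead of the robot, y to its left, z up, the work surface at z = 0. Lengths are in m, angles in rad, forces in N, time in s.
With the tool pointing down it reaches from about 0.375 to 0.9 m from the base axis. Payload 3.1 kg.
Tool frame: the origin (TCP) lies midway between the tips of the shut fingers; the grasp point (between the pads) lies 19 mm behind it; x points along the fingers, y is the direction in which the jaws open and shut, and the axes are right-handed (so a half turn about x gives the same grasp; the last joint's range is limited). The gripper opens to 85 mm and grips with 20 to 120 N. Pads are 22 mm wide; open, the fingers measure 114 mm over their backs; the gripper's body (76 mm by 85 mm) begins 54 mm behind the grasp point. The pads swing forward as they close: fully open they stand 13 mm farther back than shut.
Start: joints at [-1.435, 0.527, 1.433, -0, 1.181, -0.178], TCP at [0.194, -0.594, 0.231] pointing down, gripper open.
Joint ranges: [-3.08, 3.08], [-0.75, 2.2], [0.22, 2.44], [-1.43, 4.57], [0, 2.65], [-2.85, 2.85]. Speed limits (rad/s): [2.79, 2.79, 3.14, 3.14, 3.14, 3.14].

### API

Orientations are given as a unit quaternion [x, y, z, w].
In Python, from station import manip gives the robot as it stands.
- The arm moves only by the tool carry_out, never from a script. Its argument "commands" is a list that holds one entry, the list of rows, each a list of 7 numbers: the shift along the tool's x, y, z in units of 25 mm (1.0 is 25 mm), then the turn, a rotation vector about the tool's x, y, z in units of 5 degrees (1.0 is 5 degrees), then the finger opening in mm, from 0 to 85.4. A call has exactly 5 rows; each row is the pose to reach, as a shift and turn from the pose commanded when the call began, along the tool's axes at that moment; what a row does not reach only later rows make up. A row lasts 1/10 s, in which the tool goes at most 50 mm and 8.59 degrees, less where a joint would pass 70% of its speed; a pose out of reach is approached as far as the arm can. A call with a gripper value outside its range is refused whole. The fingers move at their own pace and stop on an object; "force" is the grip in N (left out, the last holds). Time passes only in rows, so rows that repeat a pose let the fingers close, or fill a call up. It gives the time, the measured TCP pose, the force and the opening at its end, in the units of the state.
- manip.sense(): the state, without advancing time (a new reading comes with each control period).
- manip.snapshot(name): name is "scene" or "top" or "wrist"; returns a dict with "image" (400x640x3 uint8, red, green, blue), "fx", "fy", "cx", "cy" (pixels), "rvec" (rotation vector, rad) and "tvec" (3), from world to camera coordinates, as OpenCV has them. Camera axes: x right, y down, z forward; pixel columns grow to the right and rows downward; lengths in m; the calibration is good to about 2 mm. A picture is of the moment at which its call begins. There is no depth.
- manip.sign_off(): hands the job in, once; it reports no verdict.
The state is a dict: "t": time; "q": joint angles; "qd": joint speeds; "tau": joint torques, N m; "tcp_pos": TCP position; "tool_rot": TCP orientation; "force": force on the tool from outside, world axes, zero at the start; "ft_torque": the same for the moment, N m; "finger_gap": opening from 0.0 (shut) to 1.0 (fully open).
Only numpy, scipy, OpenCV 4.12 (cv2) and the standard library are available. Lean on these libraries where they do the work, as an engineer would, in place of code of your own. Each camera call takes 0.05 s, during which the arm holds its last target.

### The job

Check the two springs of the mirror mount with the fingertips, one corner at a time: first press the round knob down until the pointer of that corner stands in the gap of the fork on its scale, keep it there for a good second, and let the corner spring all the way back up; then do the same with the flat square pad at the other corner. Do not press a pointer far past its fork or lean hard on the mount, grasp or lift nothing, and leave the forks and the things lying around where they are.

Things in the scene. Friction and masses are not known exactly. Their poses are not given: they have to be found in the camera images.
- mount: Grey base of a spring-backed tilting mirror mount, bolted to the bench (fixed). Origin: on the bench top, 18 mm on the pivot's side of the middle between the knob and the pad (which are at x=-18, y=+78 and y=-78 mm); z up. In its frame the ball pivot of the plate is at x=+60, y=0, z=78 mm; the pointer arm of the knob corner runs from the pivot towards (-x,+y) and that of the pad corner towards (-x,-y), both at 45 degrees. All fixture parts stay below 115 mm.
- tilt_knob (a joint): tilt of the aluminium plate when the knob corner is pressed down, rad: 0 at rest (up against its stop), grows as the knob goes down, up to 0.30. The hinge line passes the ball pivot, 110 mm from the knob axis and 180 mm from the pointer tip, so the tip drops 1.64 times as far as the knob. Spring: about 3 N on the knob to start, about 9 N at 0.22 rad; it springs back by itself.
- tilt_pad (a joint): the same for the pad corner: rad, 0 at rest, grows as the square pad is pressed down, up to 0.30; same distances (110 and 180 mm) and same spring as tilt_knob. Each corner tilts the plate independently.
- knob_top (a point): centre of the flat top of the round black knurled knob (30 mm across, 22 mm tall) that stands on one corner of the plate; 104 mm above the bench at rest. It moves with the plate.
- pad_top (a point): centre of the top of the flat black square pad (30 x 34 mm, 6 mm thick) on the other corner of the plate; 88 mm above the bench at rest. It moves with the plate.
- knob_pointer (a point): tip of the thin dark pointer rod that sticks out 70 mm beyond the knob centre, over the face of an upright white scale (44 mm wide, top 92 mm above the bench); 78 mm above the bench at rest, moves with the plate.
- pad_pointer (a point): tip of the same kind of pointer beyond the square pad, over its own scale; 78 mm above the bench at rest.
- knob_mark (a point): set mark of the knob corner's scale: the middle of the gap of a small dark steel fork clamped on the scale, two prongs one above the other with a 12 mm gap, where the pointer tip shall come. The fork's height differs each time. The z axis points up. The pointer passes the prongs freely without touching.
- pad_mark (a point): the same for the pad corner's scale, set independently.
- knob_index (a joint): position of the knob scale's fork, m: how far its gap's middle lies below the pointer's rest height (0.016 to 0.034). Held by friction; leave it.
- pad_index (a joint): the same for the pad scale's fork.
- hex_key: loose dark bent hex key, 139 mm long and 40 mm wide, lying on the bench on the robot's side of the mount; origin under its centre. Bystander.
- bolt_left: loose bright bolt standing on its head, 36 mm tall, beside the mount. Bystander; origin at its foot.
- bolt_right: loose dark bolt standing on its head, 41 mm tall, beside the mount. Bystander; origin at its foot.
- cast_foot: loose grey cast foot, 38 x 45 x 50 mm, beside the mount. Bystander; origin at its underside.
- bracket: loose dark steel angle bracket, 68 x 120 mm, with a 20 mm flange, lying at the left of the bench. Bystander; origin at its underside.
- side_cutters: loose side cutters with red handles, 142 mm long, lying. Bystander; origin under its centre.
- switch_box: loose black switch box with a red rocker, 117 x 60 x 40 mm, lying at the right of the bench. Bystander; origin at its underside.

How it is judged:
By the outcome, as a careful person would: the job done as asked, in the order asked, and still so for the second after the job is handed in, with the robot touching nothing.
It also fails if it takes over 58 s, if anything falls off the work surface, if the arm or the gripper's body presses on something with over 40 N, if the wrist force passes 120 N, or if a joint passes its speed limit or range.

## Working session

There is one attempt and no reset: what is moved stays moved. The work goes in short steps, Python scripts to look and compute and a tool call to move; the robot and the scene stay as the last step left them, time stands still between calls to the robot, and variables do not carry over. Pictures are saved under pics/ and viewed, and the job is handed in when it is done.

Besides the shell and the picture viewer there is one more tool, called after "Call:" as a command line: name --argument value ..., lists and objects as JSON in quotes. carry_out: Moves the arm, as the interface text tells. Its arguments: {"type":"object","properties":{"commands":{"type":"array"},"force":{"type":"number"}},"required":["commands"]}

```bash
ls; mkdir -p pics; python3 - <<'E'
from station import manip
import cv2
s=manip.sense();print(s)
for n in("scene","top","wrist"):
    d=manip.snapshot(n);cv2.imwrite(f"pics/{n}0.png",d["image"][:,:,::-1]);print(n,[d[k] for k in("fx","fy","cx","cy","rvec","tvec")])
E
```

```text
pics
{'t': 0.0, 'q': array([-1.43449691e+00,  5.28469229e-01,  1.43388597e+00,  1.74500015e-05,
        1.18140337e+00, -1.78492083e-01]), 'qd': array([ 2.38037526e-03, -2.07206647e-03, -1.94911916e-03, -4.42521358e-05,
       -7.70959156e-04,  4.92674786e-04]), 'tau': array([-1.48944127e-04, -4.42346764e+01, -1.78023469e+01, -2.11628935e-04,
        8.54400132e-03,  1.07665454e-05]), 'tcp_pos': array([ 0.19345104, -0.5935636 ,  0.23033693]), 'tool_rot': array([ 0.69838794,  0.11159973, -0.69834422,  0.11006878]), 'force': array([-0.4324733 , -0.63067137, -0.14486584]), 'ft_torque': array([-0.03119743,  0.04587466,  0.02819696]), 'finger_gap': 1.0036796641292478}
scene [378.6300966207178, 378.6300966207178, 319.4557676855028, 198.65070738551293, array([ 1.08301757, -2.03555104,  1.29287953]), array([0.30117531, 0.25906656, 0.54350011])]
top [389.88077937658517, 389.88077937658517, 322.4882945143911, 200.25487757268465, array([ 2.21222161, -2.17557263,  0.07166749]), array([0.0119762 , 0.53412201, 1.24489247])]
wrist [329.2373122479314, 329.2373122479314, 319.9934598958847, 201.88619666825542, array([-2.31851152,  1.68345536,  0.27824002]), array([-0.62367299, -0.04222509,  0.37966966])]
```

View pics/scene0.png

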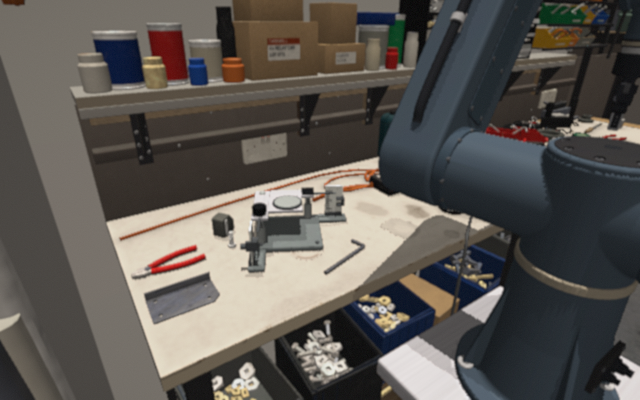

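View pics/top0.png

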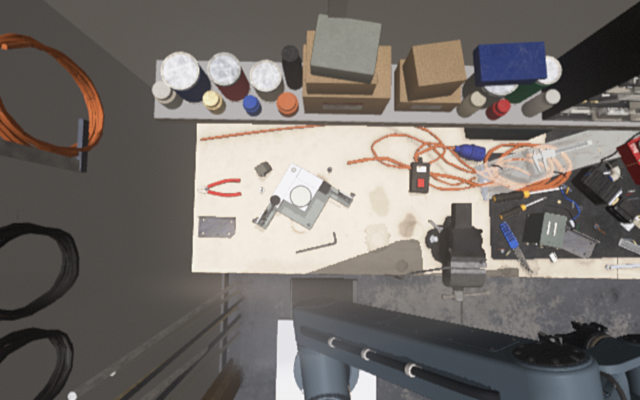

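View pics/wrist0.png

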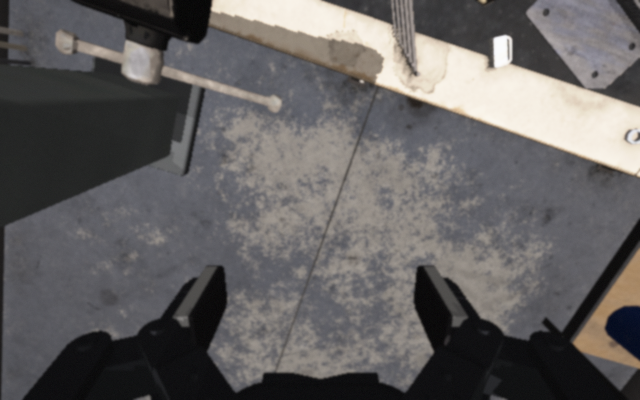

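```bash
cat > h.py <<'E'
import numpy as np, cv2
from station import manip
def K(d): return np.array([[d["fx"],0,d["cx"]],[0,d["fy"],d["cy"]],[0,0,1.]])
def proj(d,P):
    return cv2.projectPoints(np.asarray(P,float).reshape(-1,3),np.asarray(d["rvec"]),np.asarray(d["tvec"]),K(d),None)[0].reshape(-1,2)
def ray(d,uv,z):
    R=cv2.Rodrigues(np.asarray(d["rvec"]))[0]; c=-R.T@d["tvec"]
    v=R.T@np.array([(uv[0]-d["cx"])/d["fx"],(uv[1]-d["cy"])/d["fy"],1])
    return c+v*(z-c[2])/v[2]
def crop(d,name,u0,v0,u1,v1,s):
    im=d["image"][v0:v1,u0:u1,::-1]
    cv2.imwrite("pics/"+name,cv2.resize(im,None,fx=s,fy=s,interpolation=cv2.INTER_CUBIC))
E
python3 - <<'E'
from h import *
d=manip.snapshot("top");crop(d,"top1.png",190,130,370,265,4.4)
d=manip.snapshot("scene");crop(d,"scene1.png",200,165,380,285,4.4)
E
```

```text
(no output)
```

View pics/top1.png

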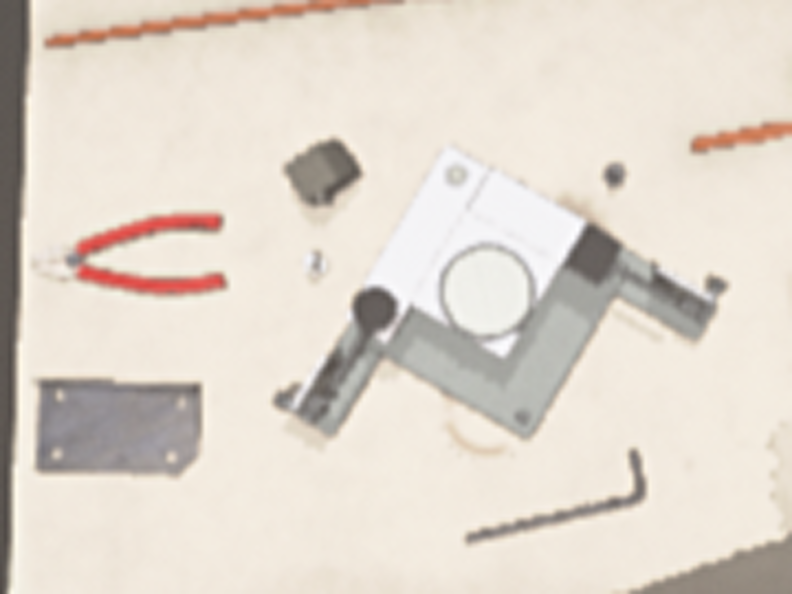

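View pics/scene1.png

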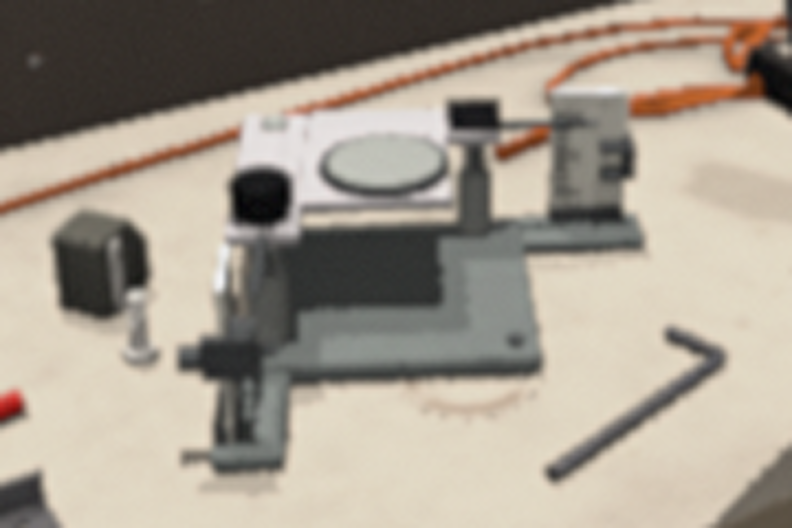

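```bash
cat >> h.py <<'E'
def unc(c,u0,v0,s): return ((c[0]+.5)/s-.5+u0,(c[1]+.5)/s-.5+v0)
E
python3 - <<'E'
from h import *
d=manip.snapshot("top")
k=ray(d,unc((375,308),190,130,4.4),.104); p=ray(d,unc((597,252),190,130,4.4),.088); 
print("knob",k,"pad",p,"dist",np.linalg.norm((k-p)[:2]))
pv=ray(d,unc((456,175),190,130,4.4),.09); print("pivot",pv)
y=(k-p)[:2];y/=np.linalg.norm(y); x=np.array([y[1],-y[0]]); print("yaw",np.degrees(np.arctan2(x[1],x[0])))
o=(k+p)[:2]/2+.018*x; print("o",o,"pivot pred",o+.06*x)
R=np.c_[x,y]
print(np.linalg.norm(k[:2]-pv[:2]),np.linalg.norm(p[:2]-pv[:2]))
P=o+.06*x
c=.5**.5
for n,s in(("knob",1),("pad",-1)):
    for L in(.11,.18): print(n,L,P+R@np.array([-c*L,s*c*L]))
for n in("top","scene"):
    d=manip.snapshot(n)
    for nm,s in(("knob",1),("pad",-1)):
        t=P+R@np.array([-c*.18,s*c*.18]); print(n,nm,proj(d,[[*t,.078],[*t,.05]]))
        q=P+R@np.array([-c*.11,s*c*.11]); print(n,nm,proj(d,[[*q,.104 if s>0 else .088]]))
E
```

```text
knob [0.52810048 0.16456483 0.104     ] pad [0.57059148 0.0133791  0.088     ] dist 0.15704333873767437
pivot [0.62240736 0.11219397 0.09      ]
yaw 15.69810693369993
o [0.5666746 0.0938422] pivot pred [0.62443664 0.11007632]
0.10787257982518787 0.1115762635668702
knob 0.11 [0.5285108  0.16391156]
knob 0.18 [0.46746708 0.19817035]
pad 0.11 [0.5706014  0.01415048]
pad 0.18 [ 0.53634261 -0.04689324]
top knob [[264.37210534 219.70920165]
 [265.64562736 219.79539172]]
top knob [[275.06164109 199.48104538]]
top pad [[344.66405563 198.61557421]
 [344.10325685 199.1818125 ]]
top pad [[325.04303138 186.87882783]]
scene knob [[256.81014023 232.41333113]
 [257.67231506 244.34408826]]
scene knob [[258.0851545 205.2105752]]
scene pad [[335.08815986 192.5903074 ]
 [334.79411802 202.79743314]]
scene pad [[306.69296389 189.66917294]]
```

```bash
python3 - <<'E'
from h import *
from scipy.spatial.transform import Rotation as Ro
s=manip.sense()
for n in("scene","top","wrist"):
    d=manip.snapshot(n);R=cv2.Rodrigues(d["rvec"])[0];c=-R.T@d["tvec"];print(n,c,"fwd",R[2])
T=Ro.from_quat(s["tool_rot"]).as_matrix();print(T)
print("cam in tool",T.T@(c-s["tcp_pos"]),"axes x,y,z of cam in tool",(T.T@R.T).T)
E
```

```text
scene [-0.14192377  0.46600052  0.46466717] fwd [ 0.74430466 -0.51171069 -0.42914187]
top [0.45876807 0.02754079 1.27434704] fwd [ 0.05955148 -0.0052702  -0.99821132]
wrist [ 0.27078172 -0.56850965  0.37335184] fwd [-0.30474666 -0.09996621 -0.94717276]
[[-5.54828656e-05  3.09590855e-01 -9.50869865e-01]
 [ 3.42336768e-04 -9.50869804e-01 -3.09590856e-01]
 [-9.99999940e-01 -3.42694704e-04 -5.32273511e-05]]
cam in tool [-0.14219822 -0.00051852 -0.08142963] axes x,y,z of cam in tool [[-1.15291919e-03  9.99999318e-01  1.84971156e-04]
 [-3.20773044e-01 -5.45022295e-04  9.47155931e-01]
 [ 9.47155386e-01  1.03266048e-03  3.20773454e-01]]
```

```bash
cat >> h.py <<'E'
from scipy.spatial.transform import Rotation as Ro
def Rt(zyaw,tilt=0):
    "tool down, tool z horizontal at yaw (deg); tilt leans body/camera toward -z (deg)"
    a=np.radians(zyaw); z=np.array([np.cos(a),np.sin(a),0]); x=np.array([0,0,-1.]); y=np.cross(z,x)
    R=np.c_[x,y,z]
    return R@Ro.from_rotvec([0,np.radians(tilt),0]).as_matrix()
def step(p0,R0,p1,R1):
    s=R0.T@(np.asarray(p1)-p0)/.025
    r=np.degrees(Ro.from_matrix(R0.T@R1).as_rotvec())/5
    return np.r_[s,r]
KN=np.array([.5285,.1640]);PD=np.array([.5706,.0139])
E
python3 - <<'E'
from h import *
print(Rt(0,10))
s=manip.sense();p=s["tcp_pos"];R=Ro.from_quat(s["tool_rot"]).as_matrix()
p=np.array([.194,-.594,.231])
zs=[.30,.35,.35,.35,.30,.22]
for i in range(6):
    f=(i+1)/6; a=np.radians(-71.9+f*(17.2+71.9)); r=.625+f*(.553-.625)
    p1=np.array([r*np.cos(a),r*np.sin(a),zs[i]]); R1=Rt(-162+f*222.7)
    print(p1,np.round(step(p,R,p1,R1),2)); p,R=p1,R1
E
```

```text
[[-0.17364818  0.          0.98480775]
 [ 0.          1.          0.        ]
 [-0.98480775  0.         -0.17364818]]
[ 0.33341496 -0.51439621  0.3       ] [-2.76 -1.3  -6.29 -7.42 -0.    0.  ]
[ 0.44522356 -0.40370407  0.35      ] [-2.    1.14 -6.19 -7.42  0.    0.  ]
[ 0.52315961 -0.27060123  0.35      ] [ 0.    3.32 -5.2  -7.42  0.    0.  ]
[ 0.5633228  -0.12488566  0.35      ] [ 0.    4.94 -3.49 -7.42  0.    0.  ]
[0.56452483 0.02316711 0.3       ] [ 2.    5.77 -1.34 -7.42  0.    0.  ]
[0.52826893 0.16352655 0.22      ] [ 3.2   5.73  0.92 -7.42  0.    0.  ]
```

Call:
carry_out --commands '[[[-1.2,-0.25,-1.2,-1.5,0,0,0],[-1.6,-0.5,-2.5,-3.0,0,0,0],[-2,-0.8,-3.8,-4.5,0,0,0],[-2.4,-1,-5,-6,0,0,0],[-2.8,-1.3,-6.3,-7.4,0,0,0]]]'

```text
t: 1.05
tcp_pos: [0.3341, -0.5141, 0.3019]
tool_rot: [-0.626, -0.328, 0.626, -0.328]
force: [0.4, 0.1, 0.2]
finger_gap: 0.149
```

Call:
carry_out --commands '[[[-0.4,0.2,-1.2,-1.5,0,0,0],[-0.8,0.5,-2.5,-3.0,0,0,0],[-1.2,0.7,-3.7,-4.5,0,0,0],[-1.6,0.9,-5,-6,0,0,0],[-2,1.1,-6.2,-7.4,0,0,0]]]'

```text
t: 1.55
tcp_pos: [0.4455, -0.4021, 0.3518]
tool_rot: [0.49, 0.51, -0.49, 0.51]
force: [0.5, -0.4, -0.4]
finger_gap: -0.002
```

Call:
carry_out --commands '[[[0,0.7,-1,-1.5,0,0,0],[0,1.3,-2.1,-3.0,0,0,0],[0,2,-3.1,-4.5,0,0,0],[0,2.7,-4.2,-6,0,0,0],[0,3.3,-5.2,-7.4,0,0,0]]]'

```text
t: 2.05
tcp_pos: [0.5231, -0.2691, 0.3514]
tool_rot: [0.303, 0.639, -0.302, 0.639]
force: [0.4, -0.0, 0.2]
finger_gap: -0.001
```

Call:
carry_out --commands '[[[0,1,-0.7,-1.5,0,0,0],[0,2,-1.4,-3.0,0,0,0],[0,3,-2.1,-4.5,0,0,0],[0,4,-2.8,-6,0,0,0],[0,4.9,-3.5,-7.4,0,0,0]]]'

```text
t: 2.55
tcp_pos: [0.5627, -0.124, 0.3514]
tool_rot: [0.084, 0.702, -0.084, 0.702]
force: [-0.3, 0.1, -0.3]
finger_gap: -0.001
```

Call:
carry_out --commands '[[[0.4,1.1,-0.3,-1.5,0,0,0],[0.8,2.3,-0.5,-3.0,0,0,0],[1.2,3.4,-0.8,-4.5,0,0,0],[1.6,4.6,-1.1,-6,0,0,0],[2,5.8,-1.3,-7.4,0,0,0]]]'

```text
t: 3.05
tcp_pos: [0.5656, 0.0244, 0.3011]
tool_rot: [-0.143, 0.692, 0.143, 0.693]
force: [0.4, -0.0, -0.8]
finger_gap: 0.004
```

Call:
carry_out --commands '[[[0.6,1.1,0.2,-1.5,0,0,0],[1.2,2.3,0.4,-3.0,0,0,0],[1.9,3.4,0.6,-4.5,0,0,0],[2.6,4.6,0.8,-6,0,0,0],[3.2,5.7,0.9,-7.4,0,0,0]]]'

```text
t: 3.55
tcp_pos: [0.5305, 0.1644, 0.2206]
tool_rot: [-0.355, 0.611, 0.355, 0.611]
force: [0.9, -0.3, 0.2]
finger_gap: 0.001
```

```bash
cat >> h.py <<'E'
def cur():
    s=manip.sense(); return s["tcp_pos"],Ro.from_quat(s["tool_rot"]).as_matrix(),s
E
python3 - <<'E'
from h import *
p,R,s=cur();print(p,s["q"])
print(step(p,R,[*KN,.125],Rt(60.7,-25)))
d=manip.snapshot("wrist");cv2.imwrite("pics/w1.png",d["image"][:,:,::-1])
E
```

```text
[0.5304762  0.16441438 0.22063105] [ 9.92414824e-02  4.47114978e-01  1.62072551e+00  1.78405477e-04
  1.07365639e+00 -2.52478311e+00]
[ 3.82523274  0.060441   -0.05422101 -0.07075377 -4.99788245  0.01554355]
```

View pics/w1.png

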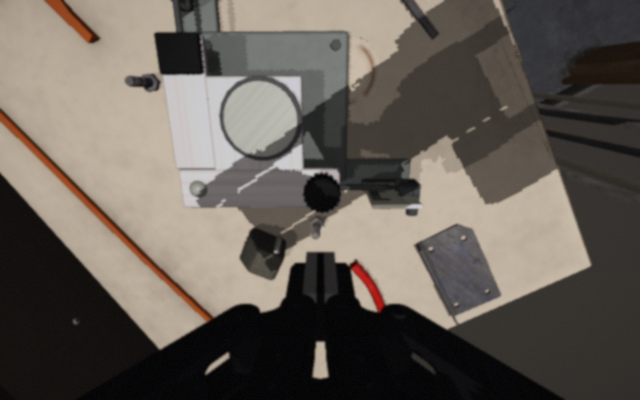

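Call:
carry_out --commands '[[[0.7,0,0,0,-1,0,0],[1.4,0,0,0,-2,0,0],[2.1,0,0,0,-3,0,0],[2.8,0,-0.05,0,-4,0,0],[3.4,0.05,-0.05,0,-5,0,0]]]'

```text
t: 4.1
tcp_pos: [0.5435, 0.2044, 0.1654]
tool_rot: [-0.275, 0.509, 0.385, 0.719]
force: [0.9, -0.8, 0.2]
finger_gap: 0.002
```

```bash
python3 - <<'E'
from h import *
p,R,s=cur();print(p,s["q"])
d=manip.snapshot("wrist");cv2.imwrite("pics/w2.png",d["image"][:,:,::-1]);crop(d,"w2c.png",340,100,500,220,5)
tip=[.4675,.1982]
print(proj(d,[[*KN,.104]]+[[*tip,.078-h] for h in(0,.016,.022,.028,.034)]))
E
```

```text
[0.54353712 0.20442936 0.16542675] [ 0.02512923  0.49133404  1.81346563  0.4383818   0.68528391 -2.85363214]
[[301.14376177 134.52607164]
 [417.00288389 107.80329643]
 [411.3485259   98.25895287]
 [409.3966986   94.96434182]
 [407.52770691  91.80955416]
 [405.73638709  88.7858737 ]]
```

View pics/w2.png

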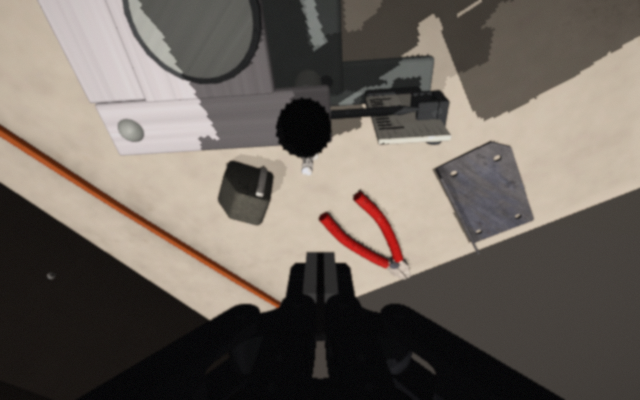

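View pics/w2c.png

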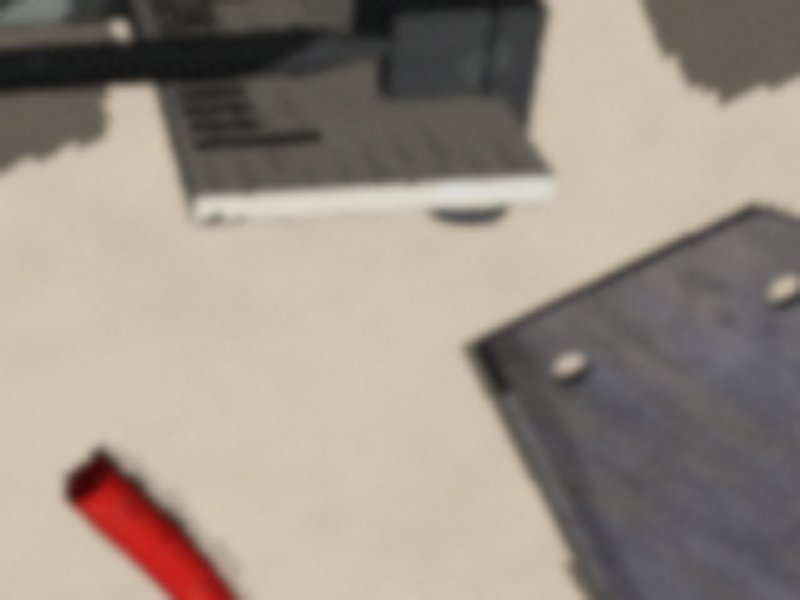

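```bash
cat >> h.py <<'E'
CT=np.array([-.1422,-.0005,-.0814]); CA=np.array([[-.00115,1,.0002],[-.32077,-.0005,.94716],[.94716,.00103,.32077]])
def predcam(p,R):
    Rc=CA@R.T; c=p+R@CT
    return dict(fx=329.24,fy=329.24,cx=320.,cy=201.9,rvec=cv2.Rodrigues(Rc)[0].ravel(),tvec=-Rc@c),c
E
python3 - <<'E'
from h import *
p,R,s=cur();print(p,s["q"])
tip=[.4675,.1982]
for (x,y,z,yaw,tilt) in [(.475,.19,.145,40,20),(.46,.17,.145,40,20),(.47,.16,.145,40,20),(.47,.16,.145,35,25)]:
    P=np.array([x,y,z]);Q=Rt(yaw,-tilt);d,c=predcam(P,Q)
    print(c,proj(d,[[*tip,.078],[*tip,.05],[*KN,.104],P]).round().tolist(),step(p,R,P,Q).round(2))
E
```

```text
[0.54362162 0.20653359 0.16582076] [ 0.02816365  0.49133171  1.81261769  0.44104084  0.68512004 -2.85364649]
[0.37946913 0.10918738 0.25078385] [[338.0, 185.0], [336.0, 162.0], [234.0, 241.0], [321.0, 266.0]] [ 0.1   1.93 -2.22  3.14 -0.12 -1.09]
[0.36446913 0.08918738 0.25078385] [[345.0, 214.0], [342.0, 190.0], [249.0, 267.0], [321.0, 266.0]] [-0.23  1.99 -3.16  3.14 -0.12 -1.09]
[0.37446913 0.07918738 0.25078385] [[365.0, 212.0], [361.0, 188.0], [269.0, 265.0], [321.0, 266.0]] [-0.27  1.44 -3.27  3.14 -0.12 -1.09]
[0.36062709 0.08280588 0.23947584] [[369.0, 201.0], [365.0, 175.0], [276.0, 260.0], [321.0, 266.0]] [-0.27  1.44 -3.27  4.01 -1.11 -1.6 ]
```

Call:
carry_out --commands '[[[-0.5,0.3,-0.4,0.8,0,-0.2,0],[-0.8,0.6,-0.8,1.6,0,-0.4,0],[-0.8,0.9,-1.2,2.4,0,-0.6,0],[-0.8,1.2,-1.6,3.2,0,-0.8,0],[-0.8,1.4,-2,3.2,0,-1,0]]]'

```text
t: 4.65
tcp_pos: [0.4848, 0.1789, 0.169]
tool_rot: [-0.197, 0.545, 0.28, 0.766]
force: [-0.2, 0.2, -0.5]
finger_gap: 0.001
```

```bash
python3 - <<'E'
from h import *
p,R,s=cur();print(p,s["q"])
print(step(p,R,[.47,.16,.145],Rt(40,-20)).round(2))
E
```

```text
[0.48477043 0.17885065 0.16902838] [ 0.01039551  0.40364047  1.9958446   0.4382428   0.52221878 -2.6149642 ]
[ 0.6  -0.2  -1.2  -0.02 -0.15 -0.03]
```

Call:
carry_out --commands '[[[0.1,0,-0.4,0,0,0,0],[0.2,-0.1,-0.8,0,0,0,0],[0.4,-0.1,-1.2,0,0,0,0],[0.6,-0.2,-1.2,0,0,0,0],[0.6,-0.2,-1.2,0,0,0,0]]]'

```text
t: 5.15
tcp_pos: [0.4712, 0.1601, 0.1444]
tool_rot: [-0.196, 0.545, 0.28, 0.766]
force: [0.1, 0.5, 0.7]
finger_gap: -0.0
```

```bash
python3 - <<'E'
from h import *
p,R,s=cur();print(p,s["q"])
d=manip.snapshot("wrist");cv2.imwrite("pics/w3.png",d["image"][:,:,::-1]);crop(d,"w3c.png",320,140,420,215,8)
tip=[.4675,.1982]
print(proj(d,[[*KN,.104]]+[[*tip,.078-h] for h in(0,.016,.022,.028,.034)]))
E
```

```text
[0.47124298 0.16005294 0.14440262] [-0.03707025  0.43883141  2.06031837  0.54182841  0.44894311 -2.77290201]
[[268.52002928 269.31081626]
 [364.38551949 215.95959774]
 [361.96658029 201.74601127]
 [361.12392703 196.7946156 ]
 [360.31330931 192.03145947]
 [359.53293434 187.44600853]]
```

View pics/w3.png

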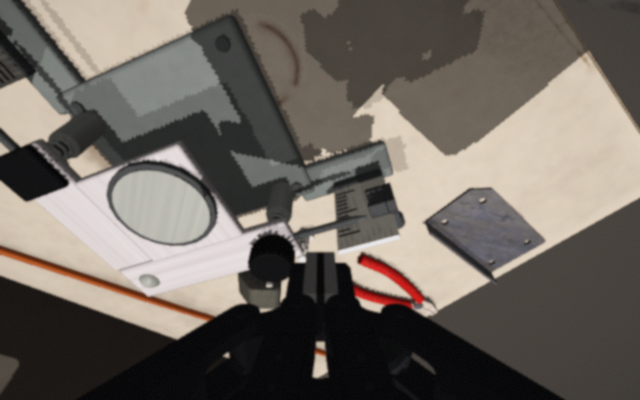

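View pics/w3c.png

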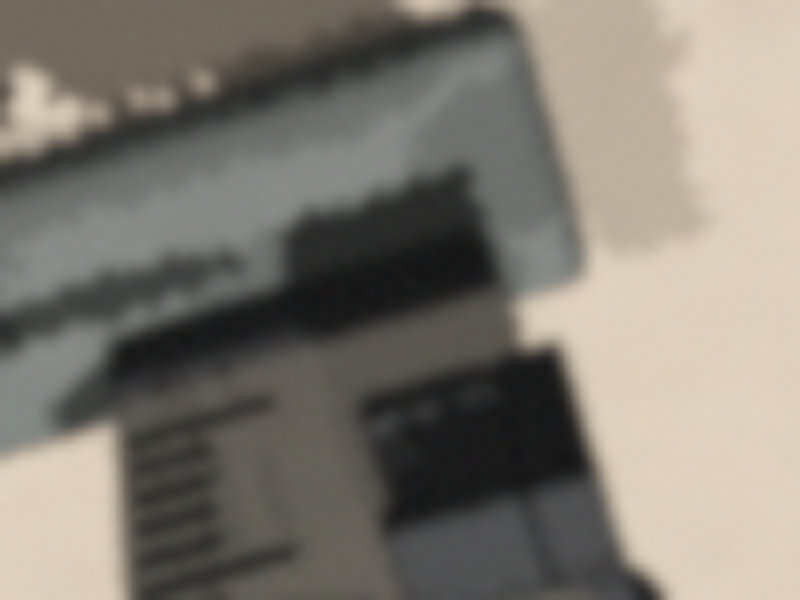

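```bash
cat >> h.py <<'E'
def gcrop(d,name,u0,v0,u1,v1,s,g=.5):
    im=d["image"][v0:v1,u0:u1,::-1]/255.; im=(255*np.clip(im,0,1)**g).astype(np.uint8)
    cv2.imwrite("pics/"+name,cv2.resize(im,None,fx=s,fy=s,interpolation=cv2.INTER_LANCZOS4))
E
python3 - <<'E'
from h import *
d=manip.snapshot("wrist");gcrop(d,"w3d.png",325,175,415,255,7.2,.45)
E
```

```text
(no output)
```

View pics/w3d.png

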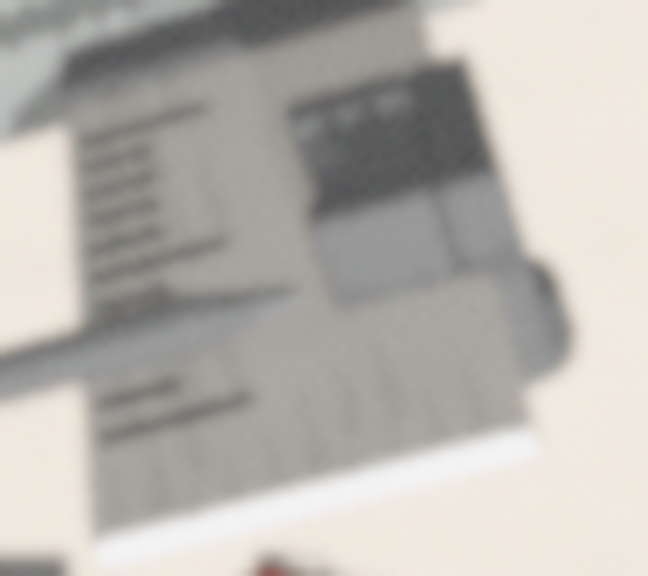

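```bash
python3 - <<'E'
from h import *
from scipy.optimize import least_squares
d=manip.snapshot("wrist")
u=lambda c:np.array([(c[0]+.5)/7.2-.5+325,(c[1]+.5)/7.2-.5+175])
o=np.array([-.872,.489,0]);n=np.array([-.489,-.872,0]);tip=np.array([.4675,.1982,0])
W=lambda a,nn,z:tip+a*o+nn*n+np.array([0,0,z])
obs={k:u(v) for k,v in dict(tip=(297,290),tf=(315,214),bf=(292,106),tb=(338,303),tfr=(487,172),bfr=(465,62),st0=(97,535),st1=(525,428)).items()}
def pts(x):
    a,nf,nb,z1,z2,ar,s0,s1=x[:8]
    return [W(0,0,.078),W(a,nf,z1),W(a,nf,z2),W(a,nb,z1),W(ar,nf,z1),W(ar,nf,z2),W(s0,nb,.092),W(s1,nb,.092)]
def f(x):
    r=(proj(d,pts(x))+x[8:10]-np.array(list(obs.values()))).ravel()
    return np.r_[r,(x[6]-(-.03))*0]
x0=np.array([.003,.008,-.003,.058,.04,.03,-.03,.014,0,0])
r=least_squares(f,x0,x_scale=[.01]*8+[1,1]);print((r.x[:8]*1000).round(1),r.x[8:],r.fun.round(1)); print("mid depth mm",78-500*(r.x[3]+r.x[4]))
E
```

```text
[  2.6   0.1 -11.3  68.4  50.   20.6 -24.7  16.9] [ 1.7938238  -0.48949844] [ 0.  -0.  -0.4  0.7  0.   0.5  0.7 -0.3  0.5 -0.6 -0.8 -0.3  0.1  0.4
 -0.1 -0.4  0. ]
mid depth mm 18.817721658176048
```

```bash
python3 - <<'E'
from h import *
o=np.array([-.872,.489,0]);n=np.array([-.489,-.872,0]);tip=np.array([.4675,.1982,0])
W=lambda a,nn,z:tip+a*o+nn*n+np.array([0,0,z])
d=manip.snapshot("scene")
gcrop(d,"s4.png",230,195,300,275,8,.6)
for z in(.0684,.05,.078): print(z,[((q-[230,195]+.5)*8-.5).round().tolist() for q in proj(d,[W(.0026,0,z),W(.0206,0,z),W(.0026,-.011,z),W(.0206,-.011,z)])])
print(d["tvec"])
E
```

```text
0.0684 [[220.0, 341.0], [215.0, 379.0], [175.0, 343.0], [170.0, 381.0]]
0.05 [[224.0, 404.0], [220.0, 443.0], [180.0, 405.0], [175.0, 445.0]]
0.078 [[217.0, 308.0], [213.0, 346.0], [173.0, 310.0], [167.0, 347.0]]
[0.30117531 0.25906656 0.54350011]
```

View pics/s4.png

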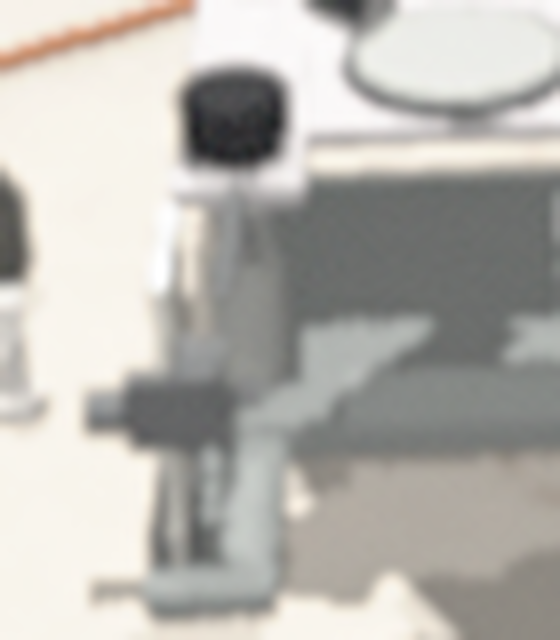

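```bash
python3 - <<'E'
from h import *
p,R,s=cur();print(p)
print(step(p,R,[*KN,.125],Rt(45)).round(2))
d,c=predcam(np.array([*KN,.0925]),Rt(45))
print(proj(d,[[.4675,.1982,.078],[.4675,.1982,.059]]))
E
```

```text
[0.47099066 0.16054975 0.14484138]
[ 1.36 -1.38  1.49 -0.99  3.86  0.12]
[[452.13795986 219.20063268]
 [439.35044877 206.77325643]]
```

Call:
carry_out --commands '[[[0.2,-0.3,0.3,-0.2,0.8,0,0],[0.5,-0.6,0.6,-0.4,1.6,0,0],[0.8,-0.9,0.9,-0.6,2.4,0,0],[1.1,-1.2,1.2,-0.8,3.2,0,0],[1.36,-1.38,1.49,-1,3.86,0.1,0]]]'

```text
t: 5.85
tcp_pos: [0.5293, 0.1642, 0.1249]
tool_rot: [-0.272, 0.654, 0.27, 0.653]
force: [0.5, 0.8, 0.4]
finger_gap: 0.003
```

```bash
python3 - <<'E'
from h import *
p,R,s=cur();print(p,s["q"],s["force"])
print(step(p,R,[*KN,.108],Rt(45)).round(2))
d=manip.snapshot("wrist");gcrop(d,"w5.png",240,120,500,310,3,.6)
t=manip.snapshot("top");gcrop(t,"t5.png",230,150,360,240,6,.8)
E
```

```text
[0.52927814 0.16422903 0.12492461] [ 0.10138067  0.5823147   1.70669877 -0.0052851   0.85276678 -2.25227231] [0.4822826  0.79987176 0.43211801]
[ 0.68  0.02 -0.03  0.01 -0.03  0.03]
```

View pics/w5.png

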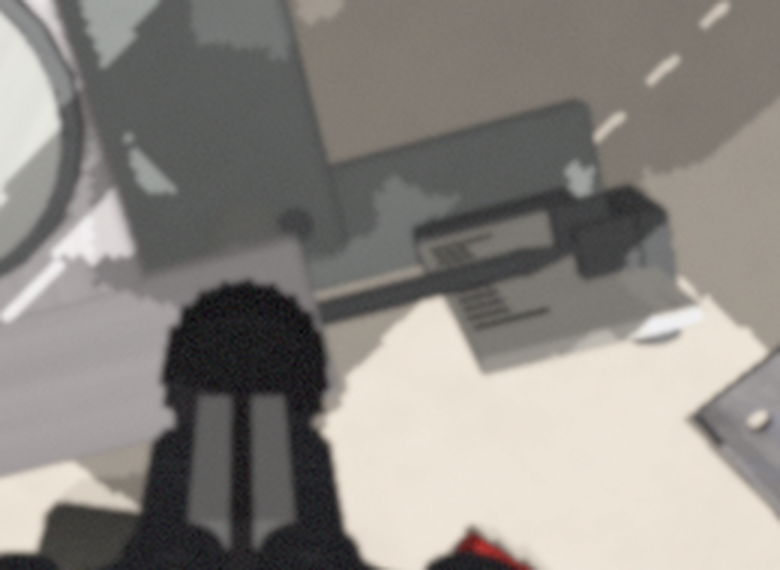

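View pics/t5.png

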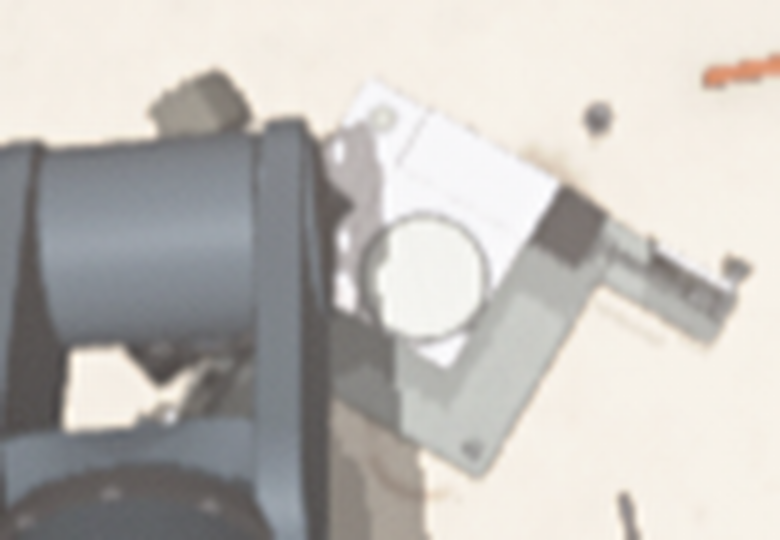

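Call:
carry_out --commands '[[[0.3,0,0,0,0,0,0],[0.6,0,0,0,0,0,0],[0.8,0,0,0,0,0,0],[0.9,0,0,0,0,0,0],[1.0,0,0,0,0,0,0]]]'

```text
t: 6.45
tcp_pos: [0.5262, 0.1638, 0.0994]
tool_rot: [-0.27, 0.655, 0.27, 0.652]
force: [-4.2, 1.9, 4.4]
finger_gap: -0.001
```

Call:
carry_out --commands '[[[0.05,0.02,0,0,0,0,0],[0.1,0.04,-0.01,0,0,0,0],[0.17,0.06,-0.01,0,0,0,0],[0.24,0.08,-0.02,0,0,0,0],[0.28,0.1,-0.02,0,0,0,0]]]'

```text
t: 6.95
tcp_pos: [0.5257, 0.1649, 0.0929]
tool_rot: [-0.271, 0.653, 0.27, 0.653]
force: [-2.6, -0.7, 5.8]
finger_gap: -0.003
```

```bash
python3 - <<'E'
from h import *
p,R,s=cur();print(p,s["force"],s["t"])
d=manip.snapshot("wrist");gcrop(d,"w6.png",380,160,500,260,6,.55)
gcrop(manip.snapshot("scene"),"s6.png",220,195,300,275,7,.55)
print([((q-[380,160]+.5)*6-.5).round().tolist() for q in proj(d,[[.4675,.1982,.078-h] for h in(0,.013,.019,.025)])])
E
```

```text
[0.52567751 0.16490641 0.09292146] [-2.61789287 -0.73523441  5.76133085] 6.95
[[387.0, 392.0], [336.0, 338.0], [315.0, 316.0], [296.0, 294.0]]
```

View pics/w6.png

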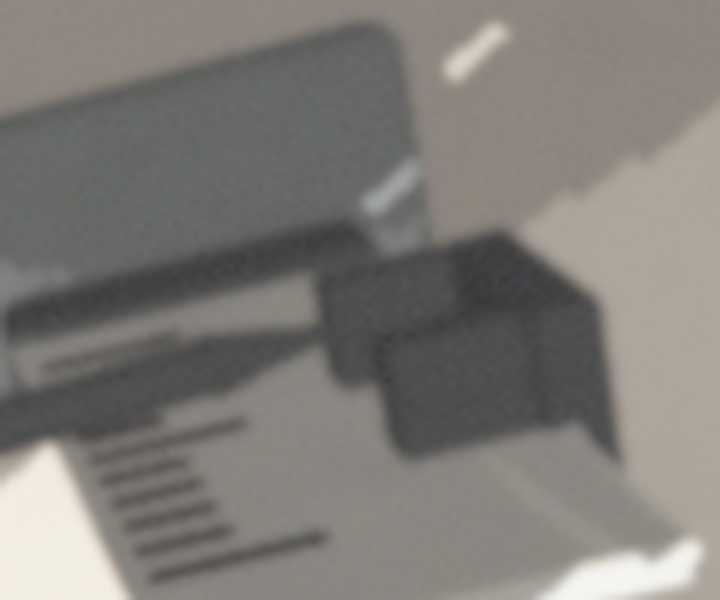

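View pics/s6.png

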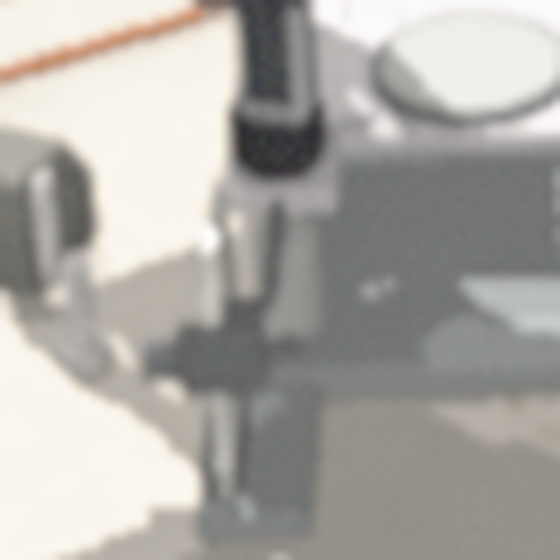

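```bash
python3 - <<'E'
from h import *
from scipy.optimize import least_squares
d=manip.snapshot("wrist")
o=np.array([-.872,.489,0]);n=np.array([-.489,-.872,0]);tip=np.array([.4675,.1982,0])
W=lambda a,nn,z:tip+a*o+nn*n+np.array([0,0,z])
ob=np.array([(380,345),(408,455),(320,275),(345,385),(325,336)],float); ob=(ob+.5)/6-.5+[380,160]
for off in([0,0],[1.8,-.5],[1,0]):
    def f(x):
        a,nf,nb,zu,zl,zt=x
        return np.r_[(proj(d,[W(a,nf,zu),W(a,nb,zu),W(a,nf,zl),W(a,nb,zl),W(0,x[1]-.001,zt)])+off-ob).ravel()]
    r=least_squares(f,[.003,0,-.011,.068,.053,.06],x_scale=.01);print((r.x*1000).round(1),"mid",500*(r.x[3]+r.x[4])-1.6,r.fun.round(1))
E
```

```text
[  3.5  -0.3 -12.2  67.5  49.8  61. ] mid 57.040796105963025 [ 0.8 -0.6 -0.5  0.3  0.3  0.4 -0.6 -0.1 -0.   0. ]
[  3.6  -2.3 -14.5  63.4  45.2  56.8] mid 52.70123854178422 [ 0.7 -0.5 -0.6  0.3  0.3  0.4 -0.5 -0.2 -0.   0. ]
[  3.6  -1.2 -13.2  65.3  47.4  58.8] mid 54.77215262318988 [ 0.8 -0.6 -0.5  0.3  0.3  0.4 -0.6 -0.1 -0.   0. ]
```

Call:
carry_out --commands '[[[0.02,0,0,0,0,0,0],[0.05,0,0,0,0,0,0],[0.05,0,0,0,0,0,0],[0.05,0,0,0,0,0,0],[0.05,0,0,0,0,0,0]]]'

```text
t: 7.6
tcp_pos: [0.5256, 0.1649, 0.0918]
tool_rot: [-0.271, 0.654, 0.27, 0.653]
force: [-2.9, 0.4, 6.1]
finger_gap: -0.001
```

```bash
python3 - <<'E'
from h import *
p,R,s=cur();print(p,s["force"],s["t"])
d=manip.snapshot("wrist");im=d["image"]
gcrop(d,"w7.png",400,190,470,250,10,.45)
E
```

```text
[0.52555982 0.16494298 0.09182122] [-2.8943009   0.44613695  6.05023642] 7.6
```

View pics/w7.png

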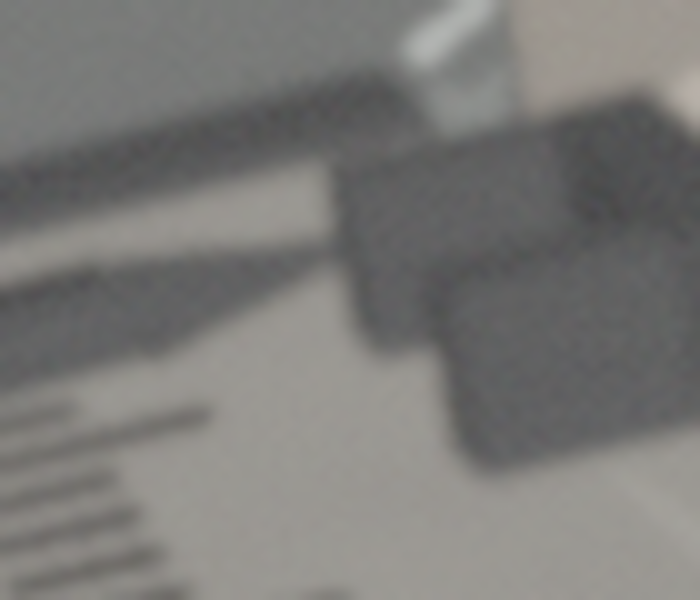

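Call:
carry_out --commands '[[[0,0,0,0,0,0,0],[0,0,0,0,0,0,0],[0,0,0,0,0,0,0],[0,0,0,0,0,0,0],[0,0,0,0,0,0,0]]]'

```text
t: 8.15
tcp_pos: [0.5256, 0.1649, 0.0918]
tool_rot: [-0.271, 0.654, 0.27, 0.653]
force: [-3.7, -0.2, 6.3]
finger_gap: -0.004
```

Call:
carry_out --commands '[[[0,0,0,0,0,0,0],[0,0,0,0,0,0,0],[0,0,0,0,0,0,0],[0,0,0,0,0,0,0],[0,0,0,0,0,0,0]]]'

```text
t: 8.65
tcp_pos: [0.5256, 0.1649, 0.0918]
tool_rot: [-0.271, 0.654, 0.27, 0.653]
force: [-3.9, -0.6, 6.1]
finger_gap: -0.004
```

```bash
python3 - <<'E'
from h import *
p,R,s=cur();print(p,s["force"],s["t"])
gcrop(manip.snapshot("scene"),"s8.png",215,210,285,270,10,.5)
d=manip.snapshot("wrist");gcrop(d,"w8.png",340,170,500,290,5,.5)
E
```

```text
[0.52557153 0.16493754 0.09183195] [-3.91679216 -0.56657904  6.13515706] 8.65
```

View pics/s8.png

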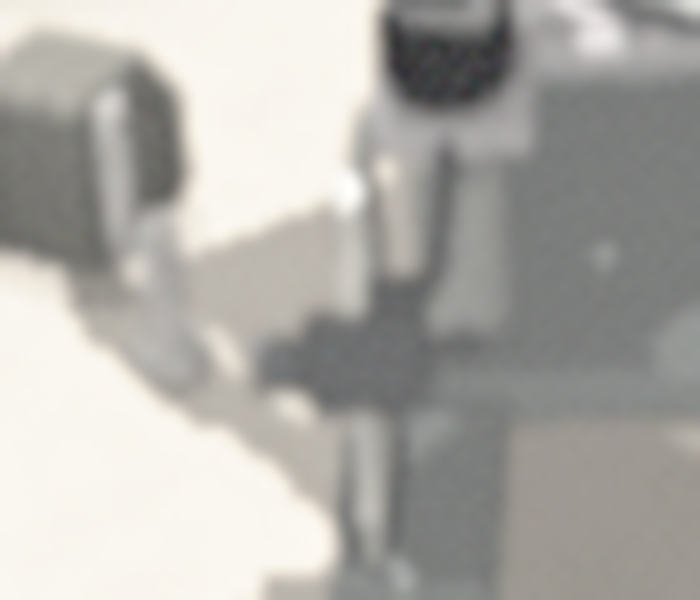

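View pics/w8.png

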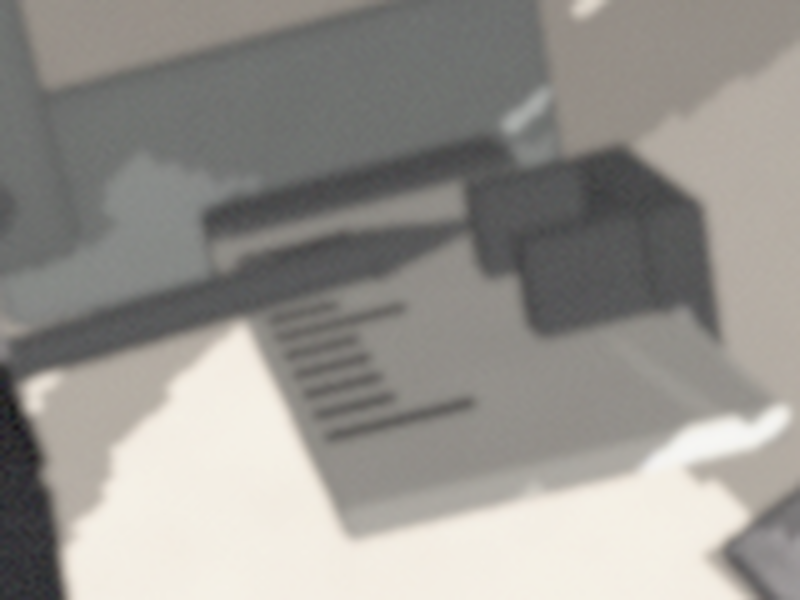

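Call:
carry_out --commands '[[[-0.1,-0.03,0,0,0,0,0],[-0.3,-0.06,0,0,0,0,0],[-0.5,-0.1,0,0,0,0,0],[-0.9,-0.1,0,0,0,0,0],[-1.6,-0.1,0,0,0,0,0]]]'

```text
t: 9.25
tcp_pos: [0.528, 0.1633, 0.1312]
tool_rot: [-0.271, 0.654, 0.27, 0.653]
force: [0.0, 0.6, 0.3]
finger_gap: 0.001
```

```bash
python3 - <<'E'
from h import *
p,R,s=cur();print(p,s["force"],s["t"])
d=manip.snapshot("wrist");gcrop(d,"w9.png",340,150,500,270,5,.5)
print(proj(d,[[.4675,.1982,.078]]))
# pad plan
for yaw in(-29.3,-20,-10): print(yaw,step(p,R,[*PD,.16],Rt(yaw)).round(2), (step(p,R,[*PD,.16],Rt(yaw,-20))).round(2))
E
```

```text
[0.52801284 0.16326577 0.13121312] [0.00555117 0.64797266 0.31125688] 9.25
[[426.84920513 200.66485739]]
-29.3 [-1.14 -5.43 -3.02 14.86 -0.    0.03] [-1.14 -5.43 -3.02 14.7  -3.42 -2.57]
-20 [-1.14 -5.43 -3.02 13.   -0.    0.02] [-1.14 -5.43 -3.02 12.86 -3.56 -2.24]
-10 [-1.14 -5.43 -3.02 11.   -0.    0.02] [-1.14 -5.43 -3.02 10.88 -3.69 -1.89]
```

View pics/w9.png

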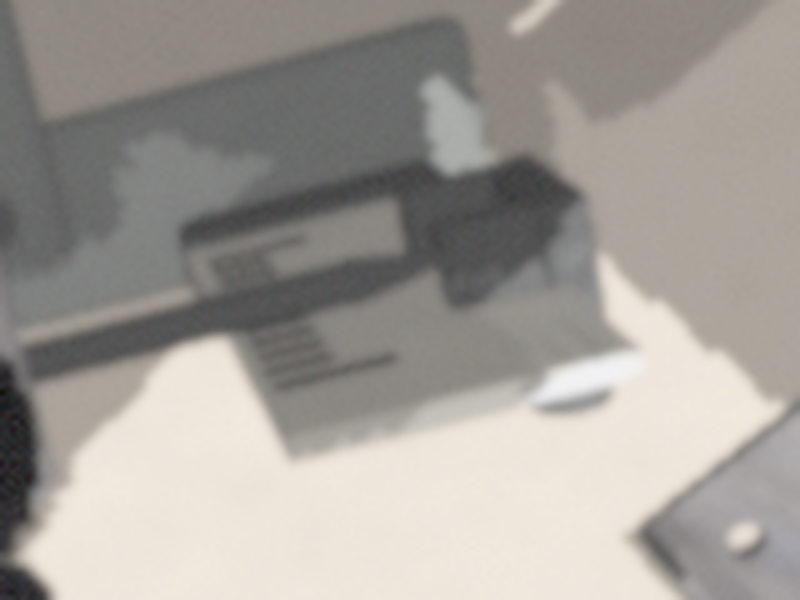

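```bash
python3 - <<'E'
from h import *
p,R,s=cur()
tip=[.5363,-.0469]
for (x,y,z,yaw,tilt) in [(.52,-.02,.14,-29,25),(.51,-.03,.14,-29,25),(.49,-.02,.14,-29,35),(.49,-.02,.14,-29,45)]:
    P=np.array([x,y,z]);Q=Rt(yaw,-tilt);d,c=predcam(P,Q)
    print(c,proj(d,[[*tip,.078],[*tip,.05],[*PD,.088],P]).round().tolist(),step(p,R,P,Q).round(2))
m=np.array([.52,.07,.17]);Q=Rt(8,-12)
print(step(p,R,m,Q).round(2)); print(step(m,Q,[.49,-.02,.14],Rt(-29,-35)).round(2))
E
```

```text
[0.40267246 0.04446404 0.23447584] [[297.0, 214.0], [299.0, 187.0], [402.0, 226.0], [321.0, 266.0]] [-0.22 -4.91 -5.48 14.55 -4.2  -3.2 ]
[0.39267246 0.03446404 0.23447584] [[317.0, 218.0], [318.0, 191.0], [422.0, 229.0], [321.0, 266.0]] [-0.22 -4.91 -6.05 14.55 -4.2  -3.2 ]
[0.36010262 0.05143162 0.2097943 ] [[319.0, 220.0], [319.0, 190.0], [417.0, 232.0], [321.0, 266.0]] [-0.22 -4.06 -6.33 14.31 -5.91 -4.48]
[0.35147228 0.05621549 0.18299209] [[319.0, 201.0], [319.0, 168.0], [418.0, 214.0], [321.0, 266.0]] [-0.22 -4.06 -6.33 13.99 -7.61 -5.76]
[-1.42 -2.37 -2.93  7.37 -2.25 -0.73]
[ 0.82 -3.4  -1.9   6.83 -4.44 -2.97]
```

Call:
carry_out --commands '[[[-0.4,-0.4,-0.5,1.5,-0.4,-0.1,0],[-0.8,-0.9,-1.1,3,-0.9,-0.3,0],[-1.1,-1.4,-1.7,4.5,-1.3,-0.4,0],[-1.3,-1.9,-2.3,6,-1.8,-0.6,0],[-1.4,-2.4,-2.9,7.4,-2.2,-0.7,0]]]'

```text
t: 9.8
tcp_pos: [0.5196, 0.0689, 0.1674]
tool_rot: [-0.041, 0.631, 0.052, 0.773]
force: [0.8, -0.0, 0.3]
finger_gap: -0.001
```

Call:
carry_out --commands '[[[0.1,-0.7,-0.4,1.3,-0.8,-0.5,0],[0.3,-1.4,-0.8,2.7,-1.7,-1.1,0],[0.5,-2.0,-1.2,4,-2.6,-1.7,0],[0.7,-2.7,-1.6,5.3,-3.5,-2.3,0],[0.8,-3.4,-1.9,6.6,-4.3,-2.9,0]]]'

```text
t: 10.3
tcp_pos: [0.497, -0.004, 0.1479]
tool_rot: [0.036, 0.539, -0.13, 0.832]
force: [0.8, -0.9, 0.2]
finger_gap: -0.004
```

```bash
python3 - <<'E'
from h import *
p,R,s=cur();print(p,s["q"],s["force"],s["t"])
d=manip.snapshot("wrist");cv2.imwrite("pics/w10.png",d["image"][:,:,::-1])
print(proj(d,[[.5363,-.0469,.078],[.5363,-.0469,.05]]))
gcrop(d,"w10c.png",265,155,375,245,7,.6)
E
```

```text
[ 0.49701605 -0.00401799  0.14790024] [-0.16575937  0.43844609  2.1217854  -0.62150502  0.19193392 -0.90781046] [ 0.84115191 -0.86959055  0.16448041] 10.3
[[286.13404557 227.90012542]
 [291.50297172 202.41883955]]
```

View pics/w10.png

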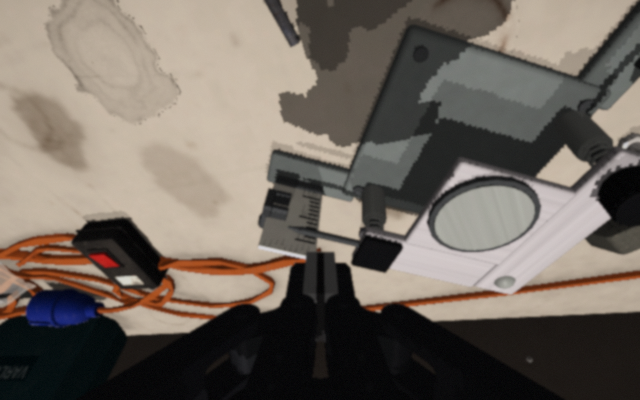

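View pics/w10c.png

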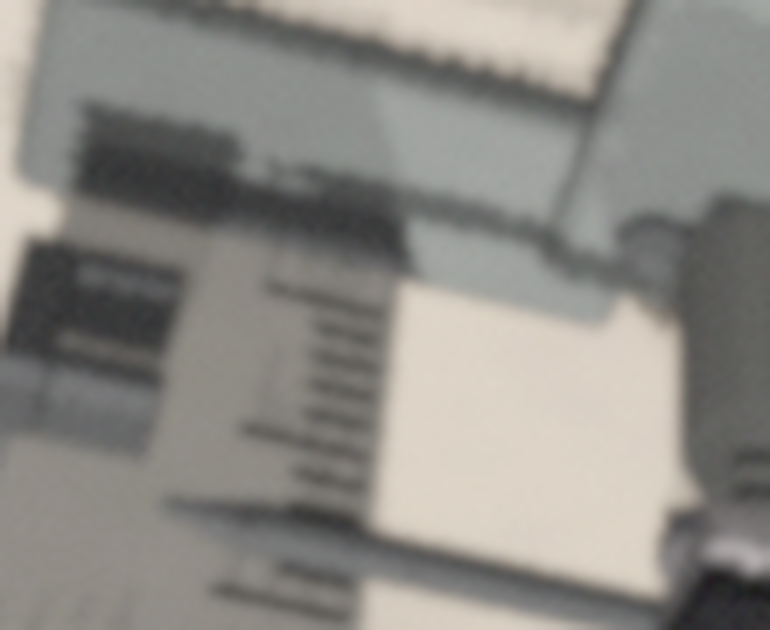

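```bash
python3 - <<'E'
from h import *
from scipy.optimize import least_squares
d=manip.snapshot("wrist")
u=lambda c:(np.array(c)+.5)/7-.5+[265,155]
o=np.array([-.489,-.872,0]);n=np.array([-.872,.489,0]);tip=np.array([.5363,-.0469,0])
W=lambda a,nn,z:tip+a*o+nn*n+np.array([0,0,z])
ob=np.array([u(c) for c in[(167,503),(158,380),(185,265),(147,458),(5,350),(30,235),(217,588),(245,428),(270,287)]])
def f(x):
    a,nf,nb,z1,z2,ar=x[:6]
    q=[W(0,0,.078),W(a,nf,z1),W(a,nf,z2),W(a,nb,z1),W(ar,nf,z1),W(ar,nf,z2),W(x[6],-.011,x[9]),W(x[6]+x[10],-.011,x[9]-.025),W(x[6],-.011,x[9]-.05)]
    return (proj(d,q)+x[7:9]-ob).ravel()
x0=np.array([.003,0,-.011,.058,.04,.02,0,0,0,.078,0])
r=least_squares(f,x0,x_scale=[.01]*7+[1,1,.01,.01]);print((r.x*1000).round(1),r.fun.round(1));print("mid depth",78-500*(r.x[3]+r.x[4]))
E
python3 - <<'E'
import sys;sys.path.insert(0,'.')
from h import *
d=manip.snapshot("scene");gcrop(d,"s11.png",315,175,360,220,14,.8)
o=np.array([-.489,-.872,0]);tip=np.array([.5363,-.0469,0])
for h in(0,.02,.024,.028,.032):
    print(h,[((q-[315,175]+.5)*14-.5).round().tolist() for q in proj(d,[tip+a*o+[0,0,.078-h] for a in(0,.003,.02)])])
E
```

```text
[  -51.8 -1848.4 -1984.8 -1712.4 -1920.8   145.3    -7.8   858.2 -2703.8
    79.1     0. ] [-0.   0.   0.4  0.6  0.2  0.6 -0.8 -0.2 -0.5 -0.6  0.8 -0.4 -0.1  0.2
  0.  -0.1  0.1 -0.2]
mid depth 1894.6133032110015
0 [[288.0, 253.0], [305.0, 252.0], [400.0, 250.0]]
0.02 [[285.0, 355.0], [302.0, 355.0], [396.0, 352.0]]
0.024 [[284.0, 376.0], [301.0, 375.0], [396.0, 372.0]]
0.028 [[284.0, 396.0], [300.0, 395.0], [395.0, 392.0]]
0.032 [[283.0, 416.0], [300.0, 415.0], [394.0, 412.0]]
```

```bash
ls pics | tail -3
```

```text
w8.png
w9.png
wrist0.png
```

View pics/s11.png

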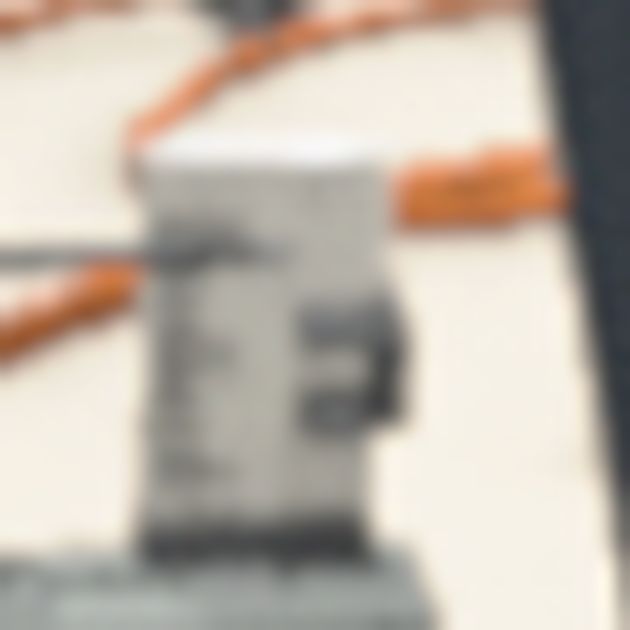

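```bash
python3 - <<'E'
from h import *
from scipy.optimize import least_squares
d=manip.snapshot("wrist")
u=lambda c:(np.array(c)+.5)/7-.5+[265,155]
o=np.array([-.489,-.872,0]);n=np.array([-.872,.489,0]);tip=np.array([.5363,-.0469,0])
W=lambda a,nn,z:tip+a*o+nn*n+np.array([0,0,z])
ob=np.array([u(c) for c in[(167,503),(158,380),(185,265),(147,458),(5,350),(30,235)]])
for b in (265,250):
  ob[2]=u((185,b));ob[5]=u((30,b-30))
  def f(x):
    a,nf,nb,z1,z2,ar=x[:6]
    q=[W(0,0,.078),W(a,nf,z1),W(a,nf,z2),W(a,nb,z1),W(ar,nf,z1),W(ar,nf,z2)]
    return np.r_[(proj(d,q)+x[6:8]-ob).ravel(),(x[6:8]-[1.5,-.5])/1.5,(nf-0)/.001]
  x0=np.array([.003,0,-.011,.058,.04,.02,0,0])
  r=least_squares(f,x0,x_scale=[.01]*6+[1,1]);print((r.x*1000).round(1),r.fun.round(1));print("mid depth",78-500*(r.x[3]+r.x[4]))
E
grep -c . h.py
```

```text
[    3.2     0.    -12.6    60.5    41.1    21.5  2409.2 -1292.4] [-0.4  0.3  0.4  0.6  0.2  0.7 -0.8 -0.2 -0.5 -0.6  0.8 -0.4  0.6 -0.5
  0. ]
mid depth 27.19058316820969
[    3.3     0.    -12.6    60.5    38.6    21.7  2382.6 -1299.6] [-0.5  0.3  0.2  0.5  0.5  0.8 -1.  -0.3 -0.8 -0.7  1.1 -0.3  0.6 -0.5
  0. ]
mid depth 28.46142300969931
33
```

```bash
python3 - <<'E'
from h import *
p,R,s=cur();print(p)
print(step(p,R,[*PD,.115],Rt(-29)).round(2))
E
```

```text
[ 0.49748204 -0.00363938  0.14801558]
[2.2  1.52 1.91 3.02 5.01 0.28]
```

Call:
carry_out --commands '[[[0.2,0.3,0.4,0.6,1,0,0],[0.6,0.6,0.8,1.2,2,0.1,0],[1.1,0.9,1.2,1.8,3,0.2,0],[1.6,1.2,1.6,2.4,4,0.2,0],[2.2,1.5,1.9,3,5,0.3,0]]]'

```text
t: 11.0
tcp_pos: [0.5722, 0.0148, 0.1156]
tool_rot: [0.178, 0.684, -0.175, 0.685]
force: [-0.3, 0.5, -0.2]
finger_gap: 0.005
```

```bash
python3 - <<'E'
from h import *
p,R,s=cur();print(p,s["q"],s["force"],s["t"])
print(step(p,R,[*PD,.115],Rt(-29)).round(2))
d=manip.snapshot("wrist");gcrop(d,"w12.png",150,120,410,310,3,.6)
print(proj(d,[[.5363,-.0469,.078],[*PD,.088]]))
E
```

```text
[0.57220875 0.01475796 0.11561462] [-0.17211592  0.61430809  1.66889416  0.00687024  0.85687073 -1.24302327] [-0.32443452  0.48868765 -0.20459616] 11.0
[ 0.02 -0.06 -0.04  0.02 -0.   -0.06]
[[200.80693727 235.56612486]
 [317.96949343 243.70731972]]
```

View pics/w12.png

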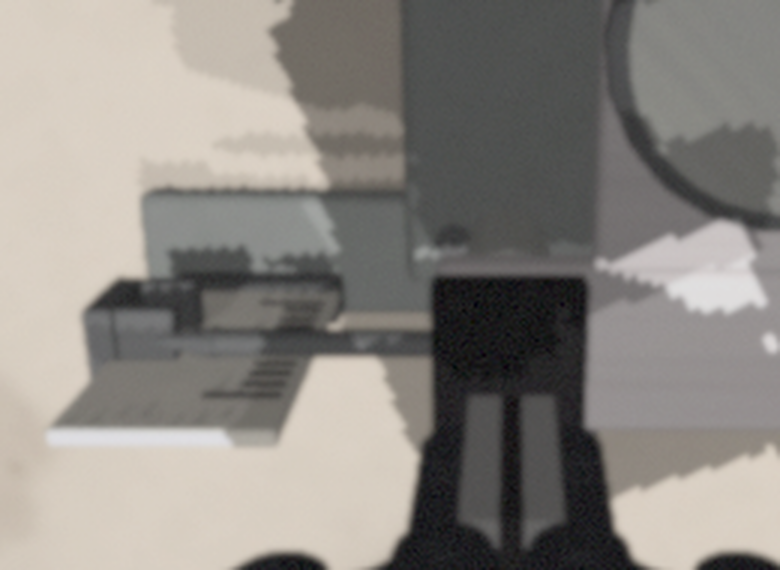

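Call:
carry_out --commands '[[[0.4,-0.06,-0.04,0,0,0,0],[0.8,-0.06,-0.04,0,0,0,0],[1.0,-0.06,-0.04,0,0,0,0],[1.1,-0.06,-0.04,0,0,0,0],[1.2,-0.06,-0.04,0,0,0,0]]]'

```text
t: 11.55
tcp_pos: [0.5663, 0.0127, 0.0847]
tool_rot: [0.176, 0.685, -0.176, 0.684]
force: [-3.7, -2.1, 4.7]
finger_gap: 0.001
```

Call:
carry_out --commands '[[[0.1,0,0,0,0,0,0],[0.2,0,0,0,0,0,0],[0.3,0,0,0,0,0,0],[0.4,0,0,0,0,0,0],[0.46,0,0,0,0,0,0]]]'

```text
t: 12.05
tcp_pos: [0.5669, 0.0125, 0.0732]
tool_rot: [0.176, 0.685, -0.177, 0.684]
force: [-3.9, -1.8, 7.2]
finger_gap: -0.001
```

```bash
python3 - <<'E'
from h import *
p,R,s=cur();print(p,s["force"],s["t"])
d=manip.snapshot("wrist");gcrop(d,"w13.png",150,150,290,270,5.5,.55)
gcrop(manip.snapshot("scene"),"s13.png",315,175,360,220,14,.8)
E
```

```text
[0.56690265 0.01248964 0.07320852] [-3.92817077 -1.81531425  7.15755539] 12.05
```

View pics/w13.png

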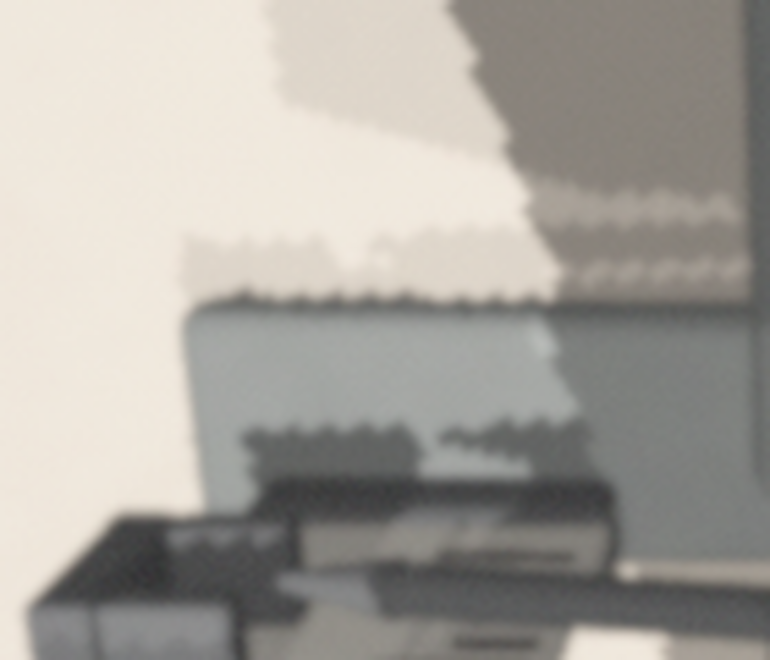

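View pics/s13.png

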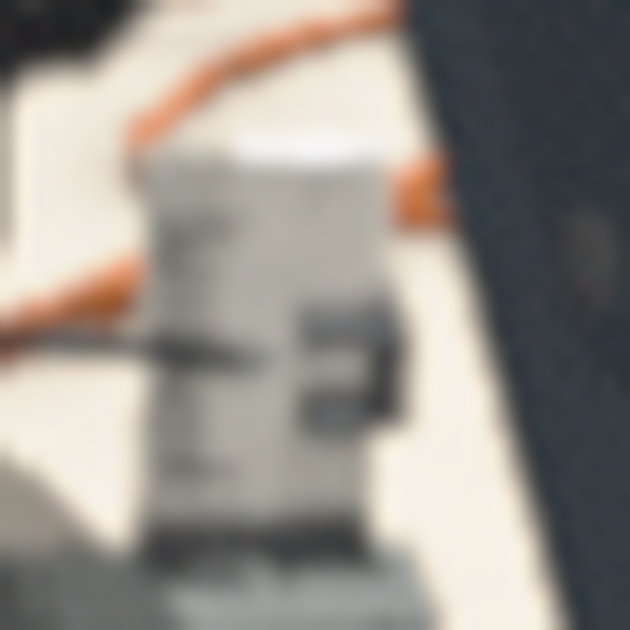

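Call:
carry_out --commands '[[[0.03,0,0,0,0,0,0],[0.06,0,0,0,0,0,0],[0.08,0,0,0,0,0,0],[0.08,0,0,0,0,0,0],[0.08,0,0,0,0,0,0]]]'

```text
t: 12.65
tcp_pos: [0.567, 0.0125, 0.0714]
tool_rot: [0.176, 0.685, -0.177, 0.684]
force: [-4.9, -1.2, 6.6]
finger_gap: 0.002
```

```bash
python3 - <<'E'
from h import *
p,R,s=cur();print(p,s["force"],s["t"])
d=manip.snapshot("wrist");gcrop(d,"w14.png",150,200,240,275,8,.5)
ims=[manip.snapshot("scene") for _ in range(3)]
d=dict(ims[0]);d["image"]=np.mean([i["image"].astype(float) for i in ims],0)
gcrop(d,"s14.png",315,175,360,220,14,.8)
E
```

```text
[0.56698664 0.01252958 0.07144027] [-4.86016378 -1.19982796  6.58743866] 12.65
```

View pics/w14.png

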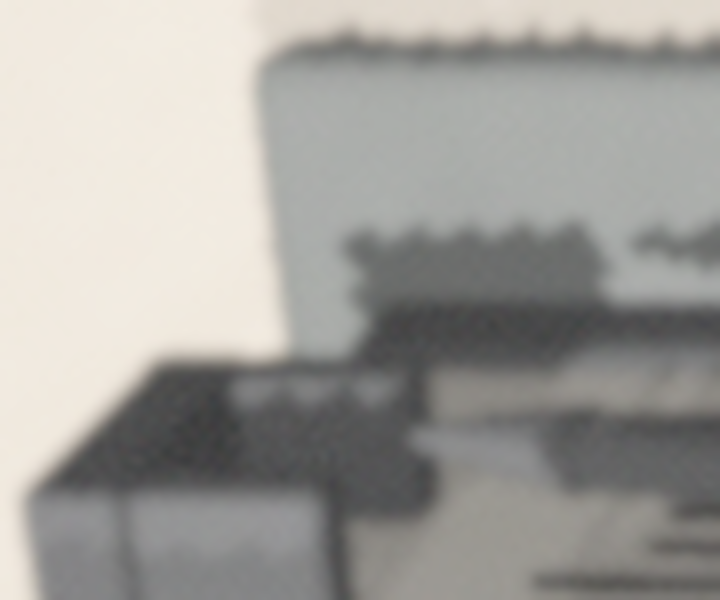

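View pics/s14.png

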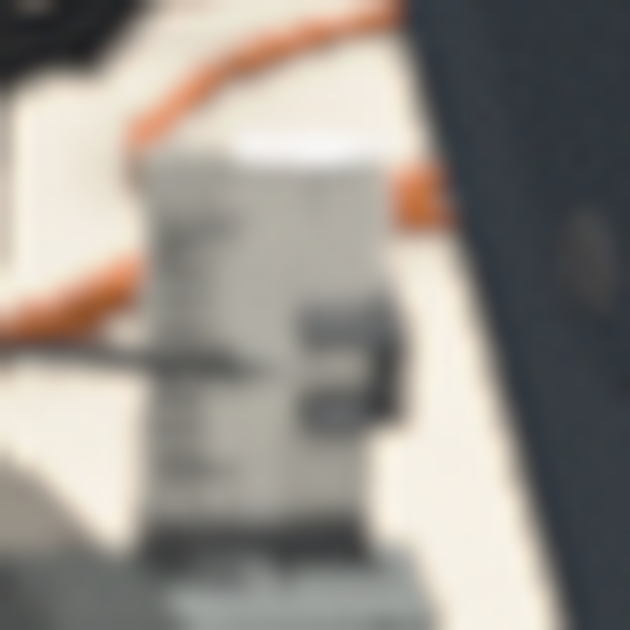

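Call:
carry_out --commands '[[[0.02,0,0,0,0,0,0],[0.03,0,0,0,0,0,0],[0.03,0,0,0,0,0,0],[0.03,0,0,0,0,0,0],[0.03,0,0,0,0,0,0]]]'

```text
t: 13.35
tcp_pos: [0.567, 0.0126, 0.0707]
tool_rot: [0.176, 0.685, -0.177, 0.684]
force: [-3.8, -0.6, 6.4]
finger_gap: -0.0
```

Call:
carry_out --commands '[[[0,0,0,0,0,0,0],[0,0,0,0,0,0,0],[0,0,0,0,0,0,0],[0,0,0,0,0,0,0],[0,0,0,0,0,0,0]]]'

```text
t: 13.85
tcp_pos: [0.567, 0.0125, 0.0707]
tool_rot: [0.177, 0.685, -0.177, 0.684]
force: [-4.3, -1.8, 7.1]
finger_gap: -0.0
```

Call:
carry_out --commands '[[[0,0,0,0,0,0,0],[0,0,0,0,0,0,0],[0,0,0,0,0,0,0],[0,0,0,0,0,0,0],[0,0,0,0,0,0,0]]]'

```text
t: 14.35
tcp_pos: [0.567, 0.0126, 0.0708]
tool_rot: [0.177, 0.685, -0.177, 0.684]
force: [-4.0, -0.4, 6.3]
finger_gap: -0.003
```

```bash
python3 - <<'E'
from h import *
p,R,s=cur();print(p,s["force"],s["t"])
d=manip.snapshot("wrist");gcrop(d,"w15.png",150,200,240,275,8,.5)
gcrop(manip.snapshot("scene"),"s15.png",315,175,360,220,14,.8)
E
```

```text
[0.56704032 0.0125535  0.07076368] [-3.97450931 -0.44504133  6.31294813] 14.35
```

View pics/s15.png

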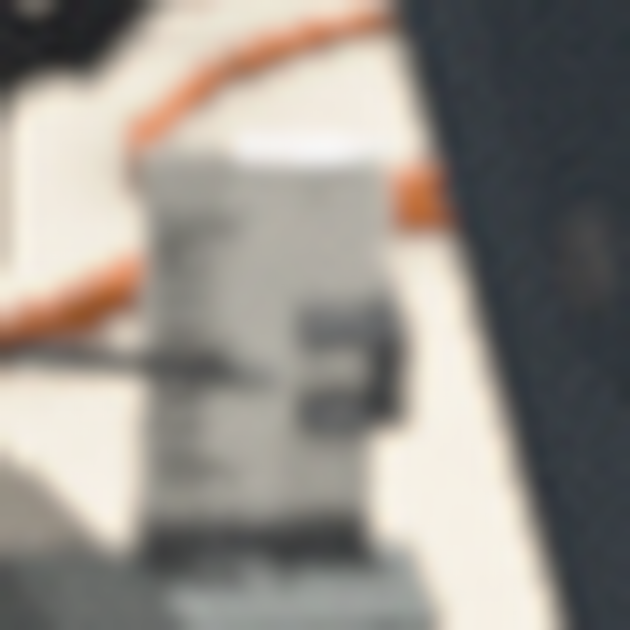

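View pics/w15.png

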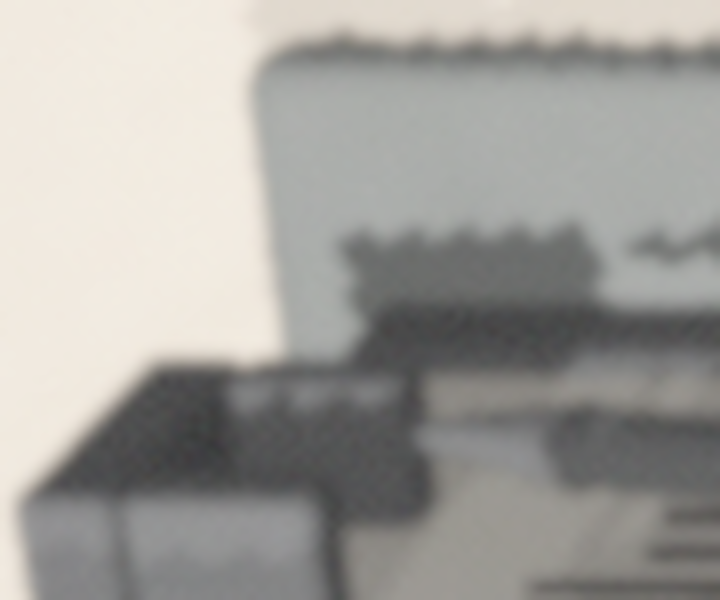

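```bash
python3 - <<'E'
from h import *
P=np.array([.52557,.16494,.09183]);Q=Ro.from_quat([-.271,.654,.27,.653]).as_matrix();d,c=predcam(P,Q)
o=np.array([-.872,.489,0]);piv=np.array([.6244,.1101,.078])
P9=np.array([.528,.1633,.1312]);d9,_=predcam(P9,Q)
print("rest w9 pred",proj(d9,[piv+.18*o]),"obs (427,202.5)")
for th in(.08,.09,.1,.11,.12,.13): print(th,round(180*np.sin(th),1),proj(d,[piv+.18*np.cos(th)*o-[0,0,.18*np.sin(th)]]).round(1),"obs 433.5,214.3")
E
```

```text
rest w9 pred [[428.58614259 197.44240681]] obs (427,202.5)
0.08 14.4 [[436.4 212.5]] obs 433.5,214.3
0.09 16.2 [[435.  211.5]] obs 433.5,214.3
0.1 18.0 [[433.7 210.4]] obs 433.5,214.3
0.11 19.8 [[432.3 209.4]] obs 433.5,214.3
0.12 21.5 [[431.  208.5]] obs 433.5,214.3
0.13 23.3 [[429.6 207.5]] obs 433.5,214.3
```

Call:
carry_out --commands '[[[-0.1,0,0,0,0,0,0],[-0.3,0,0,0,0,0,0],[-0.6,0,0,0,0,0,0],[-1.2,0,0,0,0,0,0],[-2.2,0,0,0,0,0,0]]]'

```text
t: 14.95
tcp_pos: [0.5682, 0.0127, 0.1249]
tool_rot: [0.177, 0.685, -0.176, 0.685]
force: [-0.2, 0.1, -0.2]
finger_gap: 0.003
```

Call:
carry_out --commands '[[[-1,0,-0.3,0,0,0,0],[-2,0,-0.6,0,0,0,0],[-3,0,-1,0,0,0,0],[-3.5,0,-1.5,0,0,0,0],[-3.5,0,-1.5,0,0,0,0]]]'

```text
t: 15.45
tcp_pos: [0.5361, 0.0313, 0.2151]
tool_rot: [0.177, 0.683, -0.176, 0.687]
force: [-0.7, 0.0, -0.5]
finger_gap: -0.005
```

```bash
python3 - <<'E'
from h import *
p,R,s=cur();print(p,s["force"],s["t"])
d=manip.snapshot("wrist");cv2.imwrite("pics/w16.png",d["image"][:,:,::-1])
gcrop(manip.snapshot("scene"),"s16.png",200,165,370,285,4.5,.8)
E
```

```text
[0.53610126 0.03129525 0.21507097] [-0.67839004  0.00085221 -0.45988198] 15.45
```

View pics/s16.png

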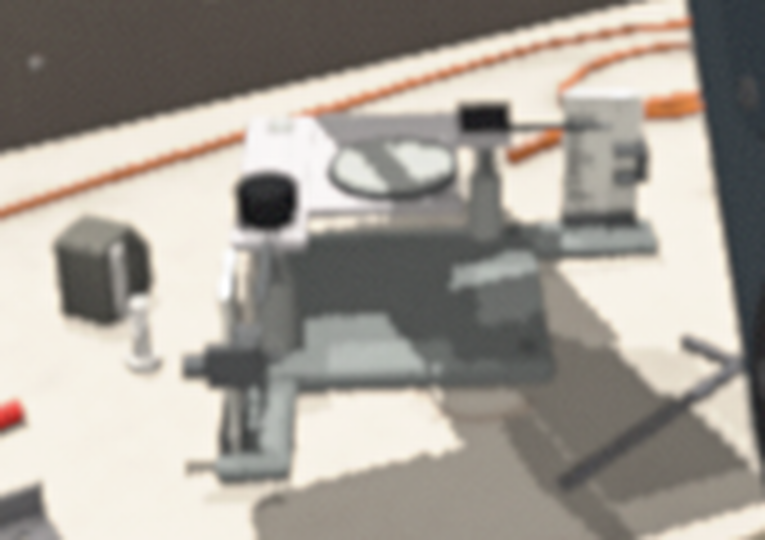

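View pics/w16.png

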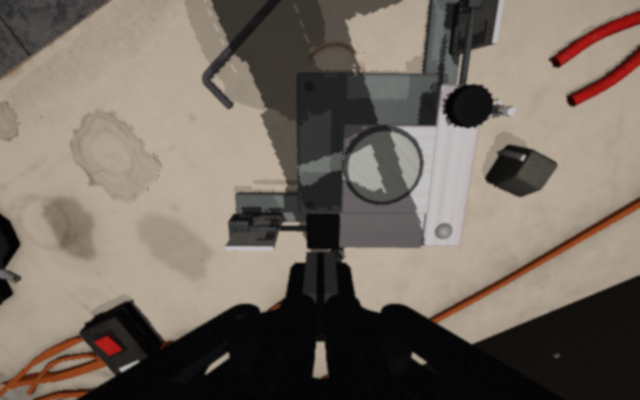

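Both corners are back up and the surroundings look unchanged, so I'm letting the arm settle and then handing the job in.

Call:
carry_out --commands '[[[0,0,0,0,0,0,0],[0,0,0,0,0,0,0],[0,0,0,0,0,0,0],[0,0,0,0,0,0,0],[0,0,0,0,0,0,0]]]'

```text
t: 16.05
tcp_pos: [0.535, 0.0305, 0.2124]
tool_rot: [0.177, 0.685, -0.177, 0.685]
force: [-0.3, -0.6, -0.2]
finger_gap: 0.001
```

```bash
python3 - <<'E'
from h import *
p,R,s=cur();print(p,s["force"],s["t"],abs(s["qd"]).max())
print(manip.sign_off())
E
```

```text
[0.53504353 0.03050443 0.2124369 ] [-0.32966614 -0.63799042 -0.24173188] 16.05 0.004958213856590901
the job is handed in; nothing more can be done
None
```

I pressed both corners in the order asked, with shut fingertips, and let each spring back fully. The job was handed in at 16 s with the arm standing clear.

| Corner | Push | Pointer drop (estimate) | Middle of fork gap (estimate) | Hold |
|---|---|---|---|---|
| Knob | about 6 N down | 18–20 mm | 19–22 mm below rest | about 1.7 s |
| Pad | about 7 N down | 25 mm | 24.5–27 mm below rest | over 2 s |

**Last checks:** The final pictures show both corners back at rest height. The forks, bolts, cast foot and hex key are where they were, and the force on the tool is near zero.

**Less certain:** I could not see the knob's pointer in its fork face-on. Estimates from different pictures disagreed by 2–4 mm, and most put the pointer slightly above the middle. All but a few of the poorest readings put it inside the 12 mm gap, but the knob is less certain than the pad. The pad's pointer was seen directly in the scene camera between the prongs.

**Looking pose:** While I was lining up a view of the knob scale, the last joint reached the end of its range. The arm stopped short there with nothing touched, and I backed it off.

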